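# Lock the speaker's battery cover with the flat screwdriver

### The arm

A 6-joint arm with a two-finger parallel gripper is mounted at the origin on the work surface. World frame = base frame: x ahead of the robot, y to its left, z up, the work surface at z = 0. Lengths are in m, angles in rad, forces in N, time in s.
With the tool pointing down it reaches from about 0.25 to 0.775 m from the base axis. Payload 4 kg.
Tool frame: the origin (TCP) lies midway between the tips of the shut fingers; the grasp point (between the pads) lies 19 mm behind it; z points along the fingers, y is the line along which they close (so a half turn about z gives the same grasp; the last joint's range is limited). The gripper opens to 94 mm and grips with 3 to 60 N. Pads are 16 mm wide; open, the fingers measure 119 mm over their backs; the gripper's body (75 mm by 177 mm) begins 78 mm behind the grasp point.
Start: joints at [1.155, 0.087, 1.371, -0, 1.684, -0.103], TCP at [0.169, 0.523, 0.206] pointing down, gripper open.
Joint ranges: [-3.1, 3.1], [-0.76, 2.03], [0.27, 2.55], [-1.08, 4.22], [0.17, 2.65], [-2.57, 2.57]. Speed limits (rad/s): [2.79, 2.79, 3.14, 3.14, 3.14, 3.14].

### API

Orientations are given as [roll, pitch, yaw] about the fixed x, y, z axes, in that order (R = Rz(yaw) Ry(pitch) Rx(roll)).
In Python, from bench import get_obs, snapshot, close_job gives the robot as it stands. The module is installed in compiled form; this text tells all that it offers.
- The arm moves only by the tool drive_tool, never from a script. Its argument "commands" is a list of rows, each a list of 6 numbers: the shift along the tool's x, y, z in units of 0.04 m (1.0 is 0.04 m), then the turn, a rotation vector about the tool's x, y, z in units of 0.1 rad (1.0 is 0.1 rad). In form: [[dx, dy, dz, wx, wy, wz], ...]. A call has 1 to 20 rows; each row shifts and turns the commanded pose from where the row before left it, along the tool's axes as they then stand; what a row does not reach is not made up. A row lasts 1/8 s, in which the tool goes at most 62.5 mm and 10.7 degrees, less where a joint would pass 70% of its speed; a pose out of reach is approached as far as the arm can. A call with a number of a shift or a turn outside -1 to 1 is refused whole. A call with a gripper value outside its range is refused whole. "gripper" is the closure, from 0 (fully open) to 1 (shut), set as the call begins (left out, the last holds). The fingers move at their own pace and stop on an object; the grip force is fixed at half the most. Time passes only in rows, so rows that do not move let the fingers close. It gives the time, the measured TCP pose, the force, the opening and the grip force at its end, in the units of the state.
- get_obs(): the state, without advancing time (a new reading comes with each control period).
- snapshot(name): name is "scene" or "top" or "wrist"; returns a dict with "image" (420x560x3 uint8, blue, green, red), "range_z" (420x560 float32, m along the optical axis (not along the pixel's ray), 0 where there is no reading), "fx", "fy", "cx", "cy" (pixels), "rvec" (rotation vector, rad) and "tvec" (3), from world to camera coordinates, as OpenCV has them. Camera axes: x right, y down, z forward; pixel columns grow to the right and rows downward; lengths in m; the calibration is good to about 2 mm. A picture is of the moment at which its call begins.
- close_job(): hands the job in; it is judged then, once.
The state is a dict: "time": time; "joint_positions": joint angles; "qvel": joint speeds; "joint_torque": joint torques, N m; "tool_pos": TCP position; "ee_rot": TCP orientation; "wrist_force": force on the tool from outside, world axes, zero at the start; "wrist_torque": the same for the moment, N m; "width": finger opening in m; "finger_force": force on a finger pad.
Only numpy, scipy, OpenCV 4.12 (cv2) and the standard library are available. Lean on these libraries where they do the work, as an engineer would, in place of code of your own. Each camera call takes 0.05 s, during which the arm holds its last target. There are 200 camera calls.

### The job

Lock the battery cover of the black party speaker: take the orange flat-blade screwdriver out of its stand, set its blade in the slot of the white screw, push the screw down against its spring and, still pushing, turn it clockwise as far as it goes. Then put the orange screwdriver back, standing upright in the hole it came from, and leave the blue screwdriver in its place.

Things in the scene. Friction and masses are not known exactly. Their poses are not given: they have to be found in the camera images.
- flat_driver: Orange flat-blade screwdriver, 140 mm, 120 g, standing blade down in the stand. Origin: middle of the blade's tip; z up the shaft, x along the blade's 14 mm width, y its 3 mm thickness. Above the tip: 8 mm shaft to 62 mm; black collar 40 mm across, 62-70 mm, resting on the stand's top; square handle 28 x 28 mm, 70-140 mm, flats facing x and y: grip near 110 mm. The blade fits either way round.
- slot (a point): Middle of the slot floor in the white screw (36 mm across) on the fixed black speaker, 67 mm above the table; x along the slot, z up, turns with the screw. Slot 28 mm long, open-ended, 7 mm deep (top at 74 mm), 5 mm wide at the floor flaring to 13 mm. The screw gives downward on a spring from 4 N, 5 mm at 8 N; it must be 2 mm or more down while it turns, and springs up when let go.
- screw (a joint): Turn of the white screw in rad, growing clockwise seen from above: 0 unlocked, 1.2 locked at the hard stop, at first 0 to 0.2. It turns stiffly (0.05 N m) and stays where left. The blade has some play in the slot, about 0.2 to 0.3 rad, so turn the driver that much farther than the screw must go.
- cross_driver: Blue cross-head screwdriver in the stand's other hole, same size and frame as the orange one (tip 7 mm wide); leave it alone. The brown wooden stand is fixed, its top 80 mm above the table, with two square through holes 28 mm wide, 130 mm apart, clear to 72 mm below the top; either driver may be in either hole, tip 18 mm above the table.
Not all that is in view belongs to the job. There is more than one size of the flat_driver; the job needs the smallest.

How it is judged:
On the way, in this order (a step that is already met when the one before it is completed fails the run):
1. the orange screwdriver is lifted out of the stand (distance of flat_driver from where it was at the start of the episode above 0.07 m), for 0.1 s.
2. its blade stands in the screw's slot and pushes the screw down by 2 mm or more, not yet turned (distance between flat_driver and slot below 0.015 m and angle between flat_driver's own z axis and vertical below 0.2 rad and height (world z) of slot below 0.065 m and value of joint screw below 0.5 rad), for 0.1 s.
3. with the blade still in the slot and the screw still pushed down by 2 mm or more, the screw is turned clockwise to its stop (within 0.3 rad) (distance between flat_driver and slot below 0.015 m and angle between flat_driver's own z axis and vertical below 0.2 rad and height (world z) of slot below 0.065 m and value of joint screw above 0.9 rad), for 0.1 s.
At the end, for the whole second after the job is handed in: The screw is turned clockwise to within 0.3 rad of its stop (joint above 0.9); the orange screwdriver stands at rest, released, within 20 mm of where it started and upright within 0.15 rad; the blue screwdriver is within 20 mm of where it started and upright within 0.15 rad (value of joint screw above 0.9 rad and distance of each of flat_driver, cross_driver from where it was at the start of the episode below 0.02 m and angle between each of flat_driver, cross_driver's own z axis and vertical below 0.15 rad and linear speed of flat_driver below 0.02 m/s); the robot touches nothing.
It fails at once if the screw is turned while it is not pushed down (value of joint screw above 0.4 rad and velocity of joint screw above 0.5 rad/s and height (world z) of slot above 0.0663 m).
It fails at once if the blue screwdriver is pulled out or pushed about (distance of cross_driver from where it was at the start of the episode above 0.04 m).
It also fails if it takes over 51 s, if anything falls off the work surface, if the arm or the gripper's body presses on something with over 40 N, if the wrist force passes 120 N, or if a joint passes its speed limit or range.

## Working session

There is one attempt and no reset: what is moved stays moved. The work goes in short steps, Python scripts to look and compute and a tool call to move; the robot and the scene stay as the last step left them, time stands still between calls to the robot, and variables do not carry over. Pictures are saved under pics/ and viewed, at most 10 in all, crops included, and the job is handed in when it is done.

Besides the shell and the picture viewer there is one more tool, called after "Emit:" as name([rows], argument=value, ...), one row to a line, values as JSON. drive_tool: Moves the arm, as the interface text tells. Its arguments: {"type":"object","properties":{"commands":{"type":"array"},"gripper":{"type":"number"}},"required":["commands"]}

```bash
mkdir -p pics; cat > h.py <<'E'
import numpy as np, cv2, pickle
from bench import get_obs, snapshot, close_job
def snap(n,tag):
    s=snapshot(n); pickle.dump(s,open(f'{tag}.pkl','wb')); cv2.imwrite(f'pics/{tag}.png',s['image']); return s
def load(tag): return pickle.load(open(f'{tag}.pkl','rb'))
def world(s,u,v,z=None):
    R=cv2.Rodrigues(np.array(s['rvec'],float))[0]; t=np.array(s['tvec'],float).ravel()
    r=np.array([(u-s['cx'])/s['fx'],(v-s['cy'])/s['fy'],1.])
    c=-R.T@t; d=R.T@r
    if z is None: k=s['range_z'][int(round(v)),int(round(u))]
    else: k=(z-c[2])/d[2]
    return c+k*d
def pcl(s):
    R=cv2.Rodrigues(np.array(s['rvec'],float))[0]; t=np.array(s['tvec'],float).ravel()
    v,u=np.mgrid[:420,:560]; k=s['range_z']
    p=np.stack([(u-s['cx'])/s['fx']*k,(v-s['cy'])/s['fy']*k,k],-1)
    return (p-t)@R
E
python3 - <<'E'
from h import *
a=snap('scene','scene0');b=snap('top','top0')
cv2.imwrite('pics/both.png',cv2.resize(np.hstack([a['image'],b['image']]),(800,300)))
print(get_obs())
E
```

```text
{'time': 0.1, 'joint_positions': array([ 1.15492569e+00,  8.78591963e-02,  1.37206180e+00, -2.71301978e-05,
        1.68359722e+00, -1.03109504e-01]), 'qvel': array([-0.00165836, -0.00207113, -0.0025022 ,  0.00044432, -0.00053833,
        0.00056699]), 'joint_torque': array([ 1.98138259e-03, -3.41255128e+01, -3.03300798e+01,  7.21106795e-02,
        3.04988748e-02, -1.11376605e-04]), 'tool_pos': array([0.16905044, 0.52286886, 0.20445415]), 'ee_rot': array([-3.13967454e+00, -1.71371546e-04,  2.82882833e+00]), 'wrist_force': array([-0.73199566, -0.03747983, -0.57797539]), 'wrist_torque': array([-0.02282153,  0.00680842, -0.022352  ]), 'finger_force': 0.0, 'width': 0.09383147353276398}
```

View pics/top0.png

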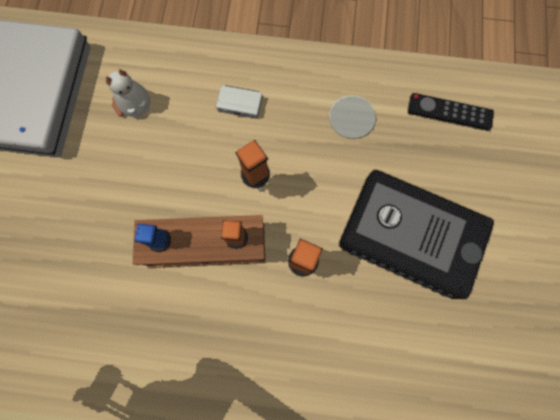

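View pics/scene0.png

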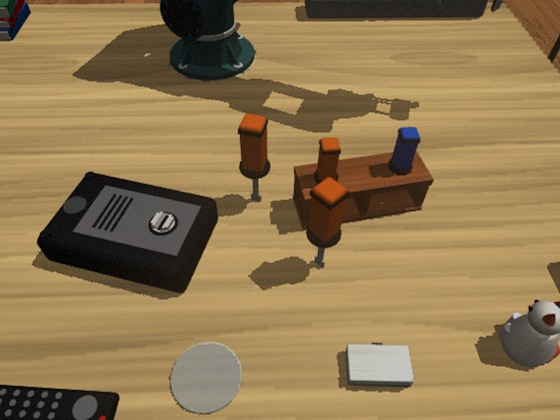

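The top view shows three orange drivers: (232,231) in the stand, and two larger ones standing loose at (306,257) and (252,157). The blue one is at (146,233) in the stand's other hole. The white screw is at (390,216) on the speaker. I choose the orange driver in the stand, which also has the smallest handle, and check it by measuring and in a crop.

```bash
python3 - <<'E'
from h import *
s=load('top0');P=pcl(s);im=s['image'].astype(int)
hsv=cv2.cvtColor(s['image'],cv2.COLOR_BGR2HSV)
for n,(u,v) in dict(stand=(232,231),b=(306,257),c=(252,157),blue=(146,233)).items():
    w=P[v-22:v+23,u-22:u+23].reshape(-1,3); z0=np.median(P[v-2:v+3,u-2:u+3,2])
    m=abs(w[:,2]-z0)<.006; q=w[m]
    r=cv2.minAreaRect((q[:,:2]*1000).astype(np.float32)); print(n,z0.round(4),m.sum(),[np.round(x,1) for x in r])
# stand top
q=P[205:275,125:275].reshape(-1,3); q=q[abs(q[:,2]-.08)<.004]
print('stand',cv2.minAreaRect((q[:,:2]*1000).astype(np.float32)),np.median(q[:,2]))
print('screw',world(s,390,216),world(s,390,216,.074),world(s,440,200),'lens',[P[v,u].round(3) for u,v in((20,20),(540,20),(20,400),(540,400))])
a=cv2.resize(s['image'][205:275,125:265],None,fx=5,fy=5,interpolation=2)
b=cv2.resize(s['image'][196:236,370:410],(350,350),interpolation=2)
cv2.imwrite('pics/crop.png',np.vstack([cv2.resize(a,(600,300)),np.hstack([cv2.resize(b,(300,300)),cv2.resize(load('scene0')['image'][200:245,140:185],(300,300),interpolation=2)])]))
E
```

```text
stand 0.1587 344 [array([506. , 219.1]), array([28.4, 28.2]), np.float64(2.7)]
b 0.1826 633 [array([479.8, 102.8]), array([36.5, 36.7]), np.float64(72.9)]
c 0.1824 534 [array([620.4, 202.6]), array([36.9, 36.3]), np.float64(41.6)]
blue 0.1588 351 [array([484.3, 346.7]), array([28.3, 27.8]), np.float64(0.4)]
stand ((495.0871887207031, 283.517333984375), (76.3398208618164, 220.39263916015625), 9.549476623535156) 0.08056957262877805
screw [ 0.579516   -0.04226179  0.06678509] [ 0.57769111 -0.04040349  0.074     ] [ 0.62175308 -0.13133965  0.06037504] lens [array([0.932, 0.768, 0.003]), array([ 1.758, -0.858, -0.746]), array([0.189, 0.559, 0.001]), array([ 0.3  , -0.34 ,  0.001])]
```

View pics/crop.png

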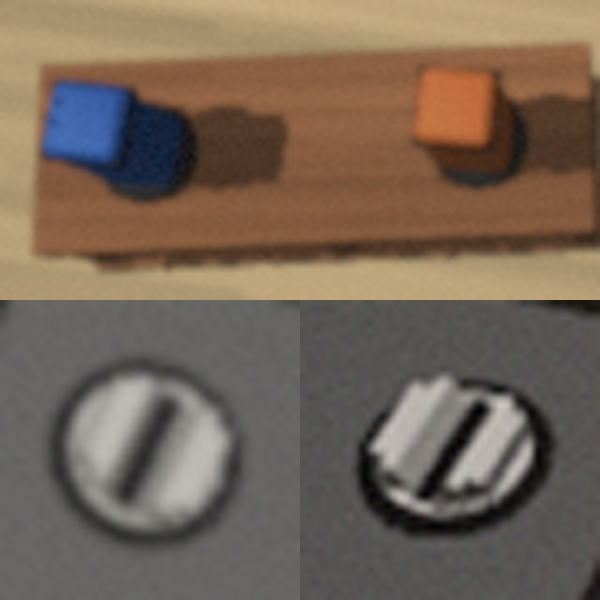

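The crop confirms it: the driver in the stand has a 28 mm handle, against 36 mm for the two loose ones. The slot runs from about (386.7,222) to (392.7,209) in the top view. I'm moving above the stand.

Emit:
drive_tool([
  [-0.86, -0.39, -0.2, 0, 0, 0],
  [-0.86, -0.39, -0.2, 0, 0, 0],
  [-0.86, -0.39, -0.2, 0, 0, 0],
  [-0.86, -0.39, -0.2, 0, 0, 0],
  [-0.86, -0.39, -0.2, 0, 0, 0],
  [-0.86, -0.39, -0.2, 0, 0, 0],
  [-0.86, -0.39, -0.1, 0, 0, 0],
  [-0.86, -0.39, -0.1, 0, 0, 0],
  [-0.86, -0.39, 0, 0, 0, 0],
  [-0.86, -0.39, 0, 0, 0, 0],
  [-0.86, -0.39, 0, 0, 0, 0],
  [-0.86, -0.39, 0, 0, 0, 0],
  [0, 0, 0, 0, 0, -0.9],
  [0, 0, 0, 0, 0, -0.9],
  [0, 0, 0, 0, 0, -0.9],
  [0, 0, 0, 0, 0, -0.9],
  [0, 0, 0, 0, 0, 0],
], gripper=0)

```text
time: 2.22
tool_pos: [0.5042, 0.2181, 0.2609]
ee_rot: [-3.141, -0.001, -3.095]
wrist_force: [0.1, -0.4, 0.2]
width: 0.0937
finger_force: 0.0
```

```bash
cat >> h.py <<'E'
def to(x,y,z,yaw=None):
    o=get_obs(); from scipy.spatial.transform import Rotation as Ro
    R=Ro.from_euler('xyz',o['ee_rot']).as_matrix(); d=R.T@(np.array([x,y,z])-o['tool_pos'])
    print('pos',o['tool_pos'].round(4),'rot',o['ee_rot'].round(3),'q6',o['joint_positions'][5].round(2)); print('units xyz',(d/.04).round(3),'wz',None if yaw is None else round(-(yaw-o['ee_rot'][2]+np.pi)%(2*np.pi)*10-10*np.pi if False else -(((yaw-o['ee_rot'][2]+np.pi)%(2*np.pi))-np.pi)*10,2))
E
python3 - <<'E'
from h import *
s=snap('wrist','w1')
P=pcl(s); m=(abs(P[...,2]-.158)<.005)&(P[...,1]<.29)&(np.hypot(P[...,0]-.506,P[...,1]-.219)<.04)
q=P[m]; print(m.sum(),cv2.minAreaRect((q[:,:2]*1000).astype(np.float32)), np.median(q[:,2]))
t=load('top0'); a=world(t,386.7,222,.07);b=world(t,392.7,209.3,.07); print('slot',a,b,np.arctan2(*(b-a)[[1,0]]))
to(.506,.219,.109,np.pi+.047)
E
```

```text
952 ((506.10052490234375, 219.2149200439453), (28.665136337280273, 28.386903762817383), 3.3571157455444336) 0.15823486786113433
slot [ 0.56725505 -0.03636756  0.07      ] [ 0.59136836 -0.04541202  0.07      ] -0.35884242259663085
pos [0.5042 0.2181 0.261 ] rot [-3.141e+00 -1.000e-03 -3.096e+00] q6 -1.31
units xyz [-0.048  0.02   3.799] wz -0.01
```

View pics/w1.png

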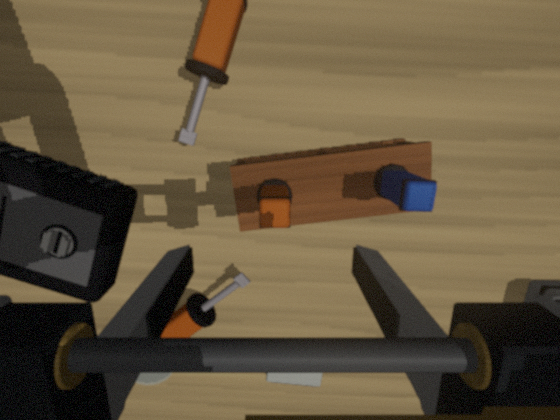

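The wrist view shows the orange handle at (275,212), between the open fingers, and matches the top measurement to within 0.5 mm. The screw is at (58,241). Next I descend, grip and lift.

Emit:
drive_tool([
  [-0.05, 0.02, 0.8, 0, 0, 0],
  [0, 0, 0.8, 0, 0, 0],
  [0, 0, 0.8, 0, 0, 0],
  [0, 0, 0.8, 0, 0, 0],
  [0, 0, 0.6, 0, 0, 0],
  [0, 0, 0, 0, 0, 0],
])

```text
time: 3.02
tool_pos: [0.5046, 0.2185, 0.1069]
ee_rot: [-3.14, -0.005, -3.095]
wrist_force: [-0.5, 0.3, -0.4]
width: 0.0941
finger_force: 0.0
```

Emit:
drive_tool([
  [0, 0, 0, 0, 0, 0],
  [0, 0, 0, 0, 0, 0],
  [0, 0, 0, 0, 0, 0],
  [0, 0, 0, 0, 0, 0],
  [0, 0, 0, 0, 0, 0],
  [0, 0, 0, 0, 0, 0],
], gripper=1)

```text
time: 3.78
tool_pos: [0.5064, 0.2191, 0.1095]
ee_rot: [3.142, -0.0, -3.094]
wrist_force: [0.2, 0.7, -1.2]
width: 0.0371
finger_force: 0.0
```

Emit:
drive_tool([
  [0, 0, -0.5, 0, 0, 0],
  [0, 0, -0.7, 0, 0, 0],
  [0, 0, -0.7, 0, 0, 0],
  [0, 0, -0.7, 0, 0, 0],
  [0, 0, 0, 0, 0, 0],
  [0, 0, 0, 0, 0, 0],
])

```text
time: 4.53
tool_pos: [0.5058, 0.2189, 0.2119]
ee_rot: [-3.141, -0.002, -3.094]
wrist_force: [-0.7, 0.4, -1.2]
width: 0.0281
finger_force: 30.0
```

```bash
python3 - <<'E'
from h import *
s=snap('scene','s1'); w=snap('wrist','w2')
o=get_obs();R=cv2.Rodrigues(np.array(s['rvec'],float))[0]; 
p=o['tool_pos']-[0,0,.091]
def proj(s,p): return cv2.projectPoints(np.array([p]),np.array(s['rvec'],float),np.array(s['tvec'],float),np.array([[s['fx'],0,s['cx']],[0,s['fy'],s['cy']],[0,0,1]]),None)[0].ravel()
u=proj(s,p).astype(int); v=proj(w,p).astype(int); print(u,v, 'cam dir',(-R.T@np.array(s['tvec']).ravel()).round(2))
c=lambda s,u,n: cv2.resize(cv2.copyMakeBorder(s['image'],100,100,100,100,0)[u[1]+100-n:u[1]+100+n,u[0]+100-n:u[0]+100+n],(400,400),interpolation=2)
cv2.imwrite('pics/s1c.png',np.hstack([c(s,u,50),c(w,np.clip(v,0,[559,419]),80)]))
to(.5793,-.0409,.2)
E
```

```text
[327 160] [273 215] cam dir [1.02 0.11 0.62]
pos [0.5055 0.2188 0.2113] rot [-3.141 -0.004 -3.094] q6 -1.31
units xyz [-1.538 -6.572  0.282] wz None
```

View pics/s1c.png

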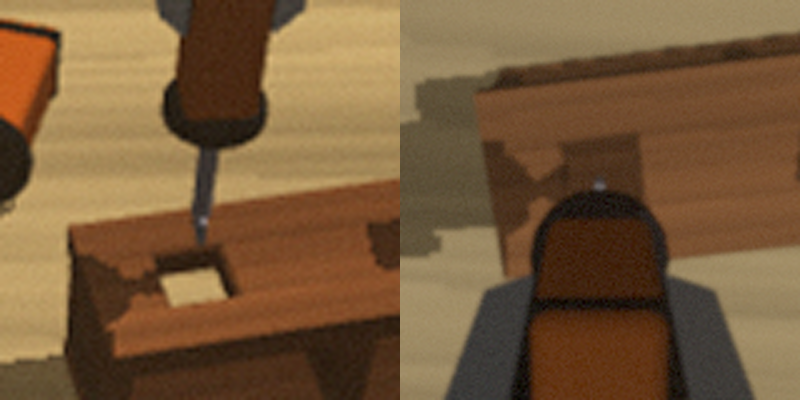

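The left crop shows the lifted driver with its tip at about (203,245), full px (328,171). The blade is edge-on to the camera on the +x side, so its width lies along world x. The tip is lower than expected because the fingers were still closing as the lift began. I measure that offset.

```bash
python3 - <<'E'
from h import *
s=load('s1');w=load('w2')
o=get_obs();print(o['tool_pos'],o['width'],o['finger_force'])
def proj(s,p): return cv2.projectPoints(np.array([p],float),np.array(s['rvec'],float),np.array(s['tvec'],float),np.array([[s['fx'],0,s['cx']],[0,s['fy'],s['cy']],[0,0,1]]),None)[0].ravel()
for z in np.arange(.09,.125,.005): print(round(z,3),proj(s,[.506,.219,z]).round(1))
P=pcl(s); 
# orange/black collar points in depth near the driver axis
m=(np.hypot(P[...,0]-.506,P[...,1]-.219)<.035)&(P[...,2]>.09)&(P[...,2]<.28)
for z in np.arange(.09,.25,.004):
    q=P[m&(abs(P[...,2]-z)<.002)]
    if len(q): print(round(z,3),len(q),np.round([np.ptp(q[:,1]),q[:,0].max(),q[:,1].mean()],4))
E
```

```text
[0.50549323 0.21878104 0.21127919] 0.02792857721071599 29.999565482139587
0.09 [326.  173.8]
0.095 [326.3 171.7]
0.1 [326.6 169.5]
0.105 [326.8 167.3]
0.11 [327.1 165.1]
0.115 [327.4 162.9]
0.12 [327.7 160.6]
0.125 [328.  158.3]
0.102 1 [0.     0.5125 0.2203]
0.106 5 [0.0022 0.5135 0.2172]
0.11 7 [0.0027 0.5161 0.2181]
0.114 8 [0.006  0.5155 0.2178]
0.118 9 [0.0058 0.5152 0.2175]
0.122 11 [0.0057 0.5123 0.2172]
0.126 8 [0.0062 0.5114 0.2191]
0.13 9 [0.0064 0.5123 0.2171]
0.134 10 [0.0062 0.5118 0.2177]
0.138 12 [0.0075 0.5111 0.2175]
0.142 12 [0.0076 0.5126 0.2182]
0.146 7 [0.0061 0.5112 0.2179]
0.15 11 [0.0063 0.5115 0.2174]
0.166 16 [0.0346 0.5268 0.217 ]
0.17 50 [0.0369 0.5282 0.2152]
0.174 137 [0.0379 0.5281 0.215 ]
0.178 36 [0.0276 0.5254 0.2169]
0.182 44 [0.0274 0.5226 0.2159]
0.186 46 [0.0282 0.5222 0.216 ]
0.19 46 [0.0275 0.523  0.2167]
0.194 49 [0.0272 0.5228 0.2157]
0.198 45 [0.0287 0.5226 0.2171]
0.202 48 [0.0275 0.5223 0.2161]
0.206 45 [0.0267 0.5228 0.217 ]
0.21 46 [0.032  0.5226 0.2184]
0.214 67 [0.0428 0.523  0.2176]
0.218 73 [0.0484 0.5228 0.2185]
0.222 84 [0.0525 0.5227 0.2165]
0.226 88 [0.0519 0.5231 0.216 ]
0.23 86 [0.0528 0.5222 0.2149]
0.234 92 [0.0525 0.5227 0.2174]
0.238 110 [0.0526 0.5237 0.216 ]
0.242 210 [0.0524 0.5224 0.218 ]
0.246 151 [0.0533 0.5212 0.2182]
```

The collar is at 0.166–0.175 m, so the tip is at about 0.104 m and the TCP sits about 107 mm above it. The shaft is plumb and the grip is solid at 30 N. I go above the slot and turn the blade to -0.36 rad.

Emit:
drive_tool([
  [-0.19, -0.82, 0, 0, 0, 0],
  [-0.19, -0.82, 0, 0, 0, 0],
  [-0.19, -0.82, 0, 0, 0, 0],
  [-0.19, -0.82, 0, 0, 0, 0],
  [-0.19, -0.82, 0, 0, 0, 0],
  [-0.19, -0.82, 0, 0, 0, 0],
  [-0.19, -0.82, 0, 0, 0, 0],
  [-0.19, -0.82, 0, 0, 0, 0],
  [0, 0, 0, 0, 0, 0.82],
  [0, 0, 0, 0, 0, 0.82],
  [0, 0, 0, 0, 0, 0.82],
  [0, 0, 0, 0, 0, 0.82],
  [0, 0, 0, 0, 0, 0.82],
  [0, 0, 0, 0, 0, 0],
  [0, 0, 0, 0, 0, 0],
])

```text
time: 6.5
tool_pos: [0.5792, -0.0401, 0.2125]
ee_rot: [-3.141, -0.002, 2.78]
wrist_force: [0.5, -0.8, -1.4]
width: 0.0276
finger_force: 30.0
```

```bash
python3 - <<'E'
from h import *
s=snap('scene','s2'); w=snap('wrist','w3')
to(.5793,-.0409,.2,np.pi-.36)
a=cv2.resize(s['image'][140:260,90:250],(533,400),interpolation=2)
cv2.imwrite('pics/s2c.png',a)
b=cv2.resize(w['image'][130:290,180:380],(500,400),interpolation=2); cv2.imwrite('pics/w3c.png',b)
E
```

```text
pos [ 0.5793 -0.0401  0.213 ] rot [-3.142e+00 -1.000e-03  2.780e+00] q6 -1.38
units xyz [-0.006 -0.018  0.326] wz -0.02
```

View pics/s2c.png

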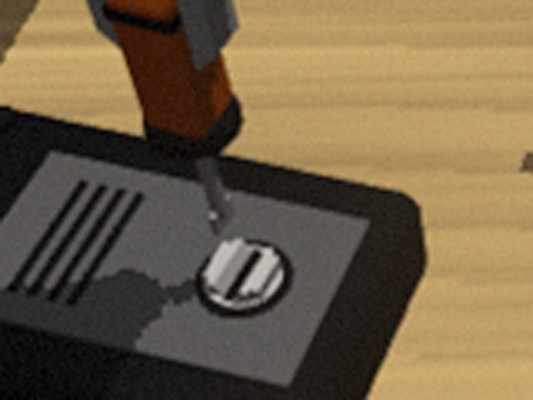

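View pics/w3c.png

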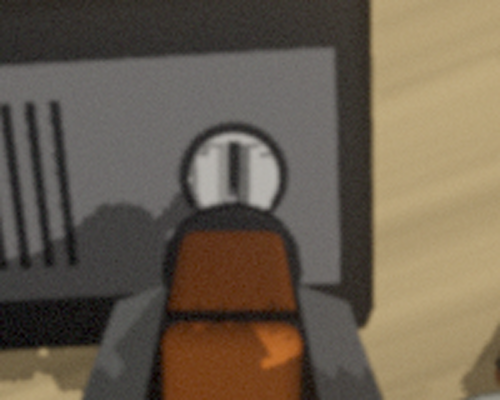

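In the wrist view the slot is vertical at crop x≈234, and the handle and collar are centred on the same column, so angle and side offset are good. In the scene view the tip is at crop (218,232), above the slot at (246,272). I check the numbers.

```bash
python3 - <<'E'
from h import *
s=load('s2');w=load('w3')
print('screw wrist',world(w,180+234/2.5,130+175/2.5,.074),'scene',world(s,90+246*.3,140+273*.3,.073))
for z in(.095,.1,.105,.11): print(z,world(s,90+217*.3,140+233*.3,z))
P=pcl(s);m=np.hypot(P[...,0]-.579,P[...,1]+.04)<.035
for z in np.arange(.094,.19,.004):
    q=P[m&(abs(P[...,2]-z)<.002)]
    if len(q): print(round(z,3),len(q),np.round([np.ptp(q[:,1]),q[:,0].max(),q[:,0].mean(),q[:,1].mean()],4))
E
```

```text
screw wrist [ 0.5779201  -0.03897728  0.074     ] scene [ 0.58361129 -0.03680087  0.073     ]
0.095 [ 0.5777656  -0.04643682  0.095     ]
0.1 [ 0.58196962 -0.04489916  0.1       ]
0.105 [ 0.58617364 -0.04336151  0.105     ]
0.11 [ 0.59037767 -0.04182385  0.11      ]
0.106 13 [ 0.0073  0.5881  0.5825 -0.0406]
0.11 15 [ 0.006   0.5879  0.5817 -0.0403]
0.114 12 [ 0.0073  0.5872  0.584  -0.0417]
0.118 16 [ 0.0069  0.5881  0.5835 -0.0405]
0.122 9 [ 0.0052  0.5848  0.5838 -0.04  ]
0.126 11 [ 0.0076  0.5849  0.5831 -0.0397]
0.13 10 [ 0.0057  0.5852  0.5836 -0.0406]
0.134 11 [ 0.0067  0.5851  0.5835 -0.0397]
0.138 15 [ 0.0069  0.5853  0.5839 -0.0404]
0.142 11 [ 0.0077  0.585   0.5831 -0.04  ]
0.146 10 [ 0.0058  0.5851  0.5838 -0.04  ]
0.15 10 [ 0.0066  0.5853  0.5838 -0.0404]
0.166 8 [ 0.0276  0.599   0.5941 -0.0339]
0.17 53 [ 0.0376  0.6009  0.5958 -0.0374]
0.174 184 [ 0.0386  0.6014  0.5915 -0.037 ]
0.178 32 [ 0.0321  0.599   0.5914 -0.0383]
0.182 65 [ 0.0331  0.5984  0.5907 -0.0377]
0.186 60 [ 0.0326  0.5984  0.5912 -0.0383]
```

Emit:
drive_tool([
  [0, 0, 0.25, 0, 0, 0],
  [0, 0, 0.25, 0, 0, 0],
  [0, 0, 0.2, 0, 0, 0],
  [0, 0, 0.1, 0, 0, 0],
  [0, 0, 0, 0, 0, 0],
  [0, 0, 0, 0, 0, 0],
])

```text
time: 7.35
tool_pos: [0.5797, -0.0402, 0.1819]
ee_rot: [3.141, 0.001, 2.779]
wrist_force: [0.7, -0.6, -0.8]
width: 0.028
finger_force: 30.0
```

Emit:
drive_tool([
  [0, 0, 0.08, 0, 0, 0],
  [0, 0, 0, 0, 0, 0],
  [0, 0, 0, 0, 0, 0],
])

```text
time: 7.72
tool_pos: [0.5795, -0.0402, 0.1783]
ee_rot: [3.141, 0.0, 2.779]
wrist_force: [-0.5, -0.3, -0.7]
width: 0.0281
finger_force: 30.0
```

Emit:
drive_tool([
  [0, 0, 0.04, 0, 0, 0],
  [0, 0, 0, 0, 0, 0],
  [0, 0, 0, 0, 0, 0],
])

```text
time: 8.1
tool_pos: [0.5795, -0.0401, 0.1766]
ee_rot: [3.141, -0.0, 2.779]
wrist_force: [0.4, 0.4, -1.7]
width: 0.0275
finger_force: 30.0
```

Emit:
drive_tool([
  [0, 0, 0.05, 0, 0, 0],
  [0, 0, 0, 0, 0, 0],
  [0, 0, 0, 0, 0, 0],
])

```text
time: 8.48
tool_pos: [0.5795, -0.0402, 0.1746]
ee_rot: [3.142, -0.0, 2.779]
wrist_force: [-0.9, 0.2, -0.2]
width: 0.028
finger_force: 30.0
```

Emit:
drive_tool([
  [0, 0, 0.04, 0, 0, 0],
  [0, 0, 0, 0, 0, 0],
  [0, 0, 0, 0, 0, 0],
])

```text
time: 8.85
tool_pos: [0.5797, -0.0402, 0.1739]
ee_rot: [3.141, 0.001, 2.779]
wrist_force: [-0.2, 0.6, 2.7]
width: 0.0277
finger_force: 30.0
```

Contact came at TCP 0.174, which matches the slot floor (the screw's top would have been met at 0.182). Pushing on.

Emit:
drive_tool([
  [0, 0, 0.05, 0, 0, 0],
  [0, 0, 0.05, 0, 0, 0],
  [0, 0, 0, 0, 0, 0],
  [0, 0, 0, 0, 0, 0],
])

```text
time: 9.35
tool_pos: [0.5798, -0.0402, 0.171]
ee_rot: [3.141, 0.002, 2.779]
wrist_force: [-1.7, 0.4, 7.7]
width: 0.0279
finger_force: 30.0
```

Emit:
drive_tool([
  [0, 0, 0.02, 0, 0, 0],
  [0, 0, 0, 0, 0, 0.5],
  [0, 0, 0, 0, 0, 0.7],
  [0, 0, 0, 0, 0, 0.7],
  [0, 0, 0, 0, 0, 0.7],
  [0, 0, 0, 0, 0, 0.7],
  [0, 0, 0, 0, 0, 0.7],
  [0, 0, 0, 0, 0, 0.7],
  [0, 0, 0, 0, 0, 0.7],
  [0, 0, 0, 0, 0, 0.7],
  [0, 0, 0, 0, 0, 0.7],
  [0, 0, 0, 0, 0, 0.7],
  [0, 0, 0, 0, 0, 0.7],
  [0, 0, 0, 0, 0, 0.7],
  [0, 0, 0, 0, 0, 0.7],
  [0, 0, 0, 0, 0, 0],
])

```text
time: 11.35
tool_pos: [0.5806, -0.0407, 0.171]
ee_rot: [3.138, 0.002, 1.818]
wrist_force: [-0.9, -0.4, 9.5]
width: 0.0279
finger_force: 30.0
```

```bash
python3 -c "
from h import *
o=get_obs();print(o['wrist_torque'],o['tool_pos'],o['wrist_force'],o['ee_rot'],o['width'])"
```

```text
[-0.22863503  0.47479898  0.0752318 ] [ 0.58056408 -0.04067899  0.17096811] [-0.87730824 -0.38757606  9.49477688] [3.13758752e+00 2.49408447e-03 1.81840036e+00] 0.02785902528159166
```

Emit:
drive_tool([
  [0, 0, 0, 0, 0, 0.6],
  [0, 0, 0, 0, 0, 0.6],
  [0, 0, 0, 0, 0, 0.6],
  [0, 0, 0, 0, 0, 0.6],
  [0, 0, 0, 0, 0, 0.6],
  [0, 0, 0, 0, 0, 0],
])

```text
time: 12.1
tool_pos: [0.5803, -0.0409, 0.1709]
ee_rot: [3.138, 0.002, 1.518]
wrist_force: [-2.4, -0.2, 9.9]
width: 0.0279
finger_force: 30.0
```

```bash
python3 -c "
from h import *
o=get_obs();print(o['wrist_torque'],o['tool_pos'],o['wrist_force'],o['ee_rot'],o['width'])"
```

```text
[-0.3086804   0.65160214  0.00241371] [ 0.58025228 -0.04092009  0.17094978] [-2.42826122 -0.18234191  9.897581  ] [3.13780615e+00 1.68468236e-03 1.51826994e+00] 0.027924111881164563
```

Emit:
drive_tool([
  [0, 0, 0, 0, 0, 0.5],
  [0, 0, 0, 0, 0, 0.5],
  [0, 0, 0, 0, 0, 0.5],
  [0, 0, 0, 0, 0, 0],
  [0, 0, 0, 0, 0, 0],
])

```text
time: 12.72
tool_pos: [0.58, -0.041, 0.171]
ee_rot: [3.138, 0.001, 1.369]
wrist_force: [-1.8, -0.1, 9.7]
width: 0.0277
finger_force: 30.0
```

```bash
python3 - <<'E'
from h import *
o=get_obs();print(o['wrist_torque'],o['tool_pos'],o['wrist_force'],o['ee_rot'],o['width'])
w=snap('wrist','w4');s=snap('scene','s4')
cv2.imwrite('pics/c4.png',np.hstack([cv2.resize(w['image'][130:290,180:380],(480,384),interpolation=2),cv2.resize(s['image'][180:260,120:186],(317,384),interpolation=2)]))
E
```

```text
[-0.32188698  0.73995963  0.04153635] [ 0.5800422  -0.04097912  0.17095545] [-1.83596808 -0.13621887  9.68001261] [3.13802440e+00 1.28888420e-03 1.36850328e+00] 0.027679149207359297
```

View pics/c4.png

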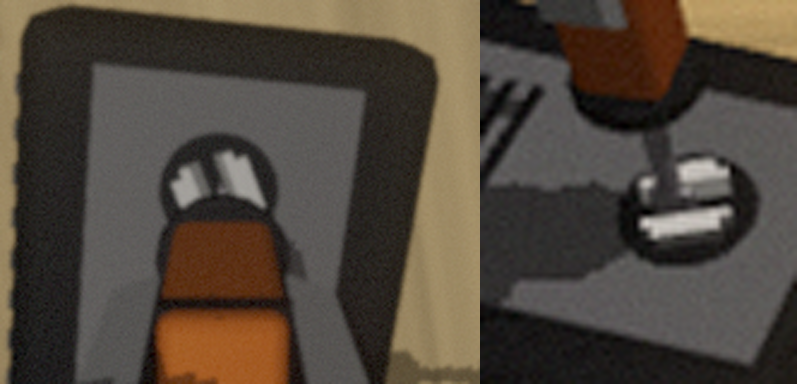

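The wrist crop shows the blade still in the slot. The slot lags the tool by about 0.3 rad (the play), so the screw has turned about 1.1 rad. A little more, to reach the stop.

Emit:
drive_tool([
  [0, 0, 0, 0, 0, 0.4],
  [0, 0, 0, 0, 0, 0.4],
  [0, 0, 0, 0, 0, 0.4],
  [0, 0, 0, 0, 0, 0],
])

```text
time: 13.32
tool_pos: [0.58, -0.041, 0.171]
ee_rot: [3.138, 0.001, 1.248]
wrist_force: [-1.9, -1.2, 10.7]
width: 0.0278
finger_force: 30.0
```

```bash
python3 - <<'E'
from h import *
o=get_obs();print(o['wrist_torque'],o['tool_pos'],o['wrist_force'],o['ee_rot'],o['width'])
w=snap('wrist','w5');
for n in('w4','w5'):
    w=load(n); P=pcl(w); g=w['image'].astype(int).min(-1)
    m=(np.hypot(P[...,0]-.579,P[...,1]+.04)<.018)&(g>110)&(P[...,2]<.09)
    k,l,st,c=cv2.connectedComponentsWithStats(m.astype(np.uint8))
    for i in range(1,k):
        if st[i,4]>25:
            q=P[l==i][:,:2]; 
            print(n,st[i,4],q.mean(0).round(4),[np.round(x,1) for x in cv2.minAreaRect((q*1000).astype(np.float32))])
E
```

```text
[-0.34149524  0.83583479  0.03984418] [ 0.57998244 -0.04097156  0.17096058] [-1.89293692 -1.24935124 10.74065008] [3.13805144e+00 8.99502372e-04 1.24836517e+00] 0.027771792601888508
w4 198 [ 0.5892 -0.035 ] [array([589.1, -36.4]), array([ 9.5, 22.4]), np.float64(9.0)]
w4 119 [ 0.5688 -0.0345] [array([568.2, -34.3]), array([ 9.5, 13.2]), np.float64(5.2)]
w5 203 [ 0.5896 -0.0359] [array([589.5, -37.1]), array([ 9.3, 23.1]), np.float64(6.8)]
w5 114 [ 0.5694 -0.0332] [array([568.6, -32.8]), array([ 9.7, 12.1]), np.float64(2.8)]
```

The slot is now at about 1.65 rad, so it has turned about 1.13 rad from 2.78. It moved only 0.04 rad while the tool moved 0.12, so it is at the stop. I ease back within the play and lift out.

Emit:
drive_tool([
  [0, 0, 0, 0, 0, -0.8],
  [0, 0, 0, 0, 0, -0.8],
  [0, 0, 0, 0, 0, -0.4],
  [0, 0, -0.1, 0, 0, 0],
  [0, 0, -0.2, 0, 0, 0],
  [0, 0, -0.3, 0, 0, 0],
  [0, 0, -0.4, 0, 0, 0],
  [0, 0, -0.4, 0, 0, 0],
  [0, 0, 0, 0, 0, -0.9],
  [0, 0, 0, 0, 0, -0.8],
  [0, 0, 0, 0, 0, 0],
  [0, 0, 0, 0, 0, 0],
])

```text
time: 14.88
tool_pos: [0.5796, -0.0402, 0.2247]
ee_rot: [3.141, 0.0, 1.618]
wrist_force: [-0.1, -0.1, -1.3]
width: 0.0281
finger_force: 30.0
```

```bash
python3 - <<'E'
from h import *
s=snap('scene','s6');w=snap('wrist','w6')
to(.506,.219,.225,1.618)
cv2.imwrite('pics/c6.png',np.hstack([cv2.resize(s['image'][130:260,90:250],(480,390),interpolation=2),cv2.resize(w['image'][130:290,205:335],(317,390),interpolation=2)]))
P=pcl(s);m=np.hypot(P[...,0]-.579,P[...,1]+.04)<.035
for z in np.arange(.098,.24,.005):
    q=P[m&(abs(P[...,2]-z)<.0025)]
    if len(q): print(round(z,3),len(q),np.round([np.ptp(q[:,1]),q[:,0].max(),q[:,0].mean(),q[:,1].mean()],4))
E
```

```text
pos [ 0.5795 -0.0402  0.2244] rot [ 3.141 -0.     1.618] q6 -0.21
units xyz [ 6.559 -1.53  -0.014] wz 0.0
0.118 17 [ 0.0134  0.582   0.5813 -0.0423]
0.123 24 [ 0.0131  0.5826  0.5813 -0.0412]
0.128 25 [ 0.0135  0.5839  0.5817 -0.0417]
0.133 13 [ 0.0066  0.5848  0.5828 -0.0411]
0.138 14 [ 0.007   0.5846  0.5832 -0.0408]
0.143 14 [ 0.0071  0.5849  0.5829 -0.0411]
0.148 17 [ 0.0068  0.5842  0.5829 -0.0417]
0.153 14 [ 0.0072  0.5851  0.5828 -0.0405]
0.158 16 [ 0.0065  0.5846  0.583  -0.041 ]
0.163 9 [ 0.007   0.5842  0.5836 -0.0414]
0.178 11 [ 0.0216  0.5987  0.5964 -0.0358]
0.183 93 [ 0.0375  0.6009  0.594  -0.0374]
0.188 172 [ 0.0386  0.6013  0.5892 -0.0375]
0.193 70 [ 0.0268  0.5959  0.5908 -0.0383]
0.198 70 [ 0.027   0.5957  0.591  -0.0384]
0.203 73 [ 0.0266  0.5959  0.5915 -0.0383]
0.208 69 [ 0.0265  0.5954  0.5915 -0.0385]
0.213 79 [ 0.0273  0.595   0.5911 -0.0381]
0.218 76 [ 0.0273  0.5955  0.5911 -0.0384]
0.223 38 [ 0.0268  0.5956  0.5889 -0.0343]
0.228 34 [ 0.027   0.602   0.5889 -0.0301]
0.233 59 [ 0.0271  0.607   0.5953 -0.034 ]
0.238 77 [ 0.0281  0.6072  0.5987 -0.0352]
```

View pics/c6.png

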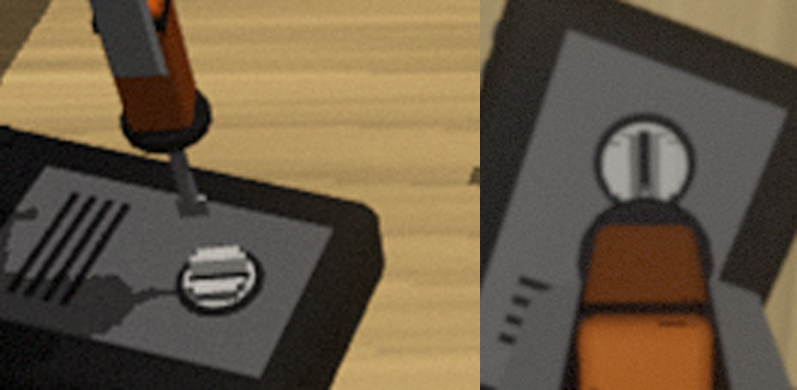

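The slot stands vertical in the wrist crop at tool yaw 1.618, so the screw has turned 1.16 rad and is locked. The driver is still plumb in the grip. Back to the stand.

Emit:
drive_tool([
  [0.82, -0.19, 0, 0, 0, 0],
  [0.82, -0.19, 0, 0, 0, 0],
  [0.82, -0.19, 0, 0, 0, 0],
  [0.82, -0.19, 0, 0, 0, 0],
  [0.82, -0.19, 0, 0, 0, 0],
  [0.82, -0.19, 0, 0, 0, 0],
  [0.82, -0.19, 0, 0, 0, 0],
  [0.82, -0.2, 0, 0, 0, 0],
  [0, 0, 0, 0, 0, 0],
  [0, 0, 0, 0, 0, 0],
  [0, 0, 0, 0, 0, 0],
])

```text
time: 16.35
tool_pos: [0.5061, 0.218, 0.2243]
ee_rot: [3.141, 0.0, 1.617]
wrist_force: [0.1, -0.3, -1.1]
width: 0.0277
finger_force: 30.0
```

Emit:
drive_tool([
  [0, 0, 0.5, 0, 0, 0],
  [0, 0, 0.5, 0, 0, 0],
  [0, 0, 0, 0, 0, 0],
  [0, 0, 0, 0, 0, 0],
])

```text
time: 16.85
tool_pos: [0.5063, 0.2186, 0.1851]
ee_rot: [3.14, -0.0, 1.618]
wrist_force: [-0.4, 0.0, -1.2]
width: 0.0282
finger_force: 30.0
```

Emit:
drive_tool([
  [0, 0, 0.3, 0, 0, 0],
  [0, 0, 0.4, 0, 0, 0],
  [0, 0, 0.3, 0, 0, 0],
  [0, 0, 0.2, 0, 0, 0],
  [0, 0, 0.12, 0, 0, 0],
  [0, 0, 0, 0, 0, 0],
  [0, 0, 0, 0, 0, 0],
])

```text
time: 17.73
tool_pos: [0.5061, 0.2191, 0.132]
ee_rot: [3.141, -0.0, 1.619]
wrist_force: [-0.2, -0.8, -1.8]
width: 0.0281
finger_force: 30.0
```

Emit:
drive_tool([
  [0, 0, 0.05, 0, 0, 0],
  [0, 0, 0.03, 0, 0, 0],
  [0, 0, 0, 0, 0, 0],
])

```text
time: 18.1
tool_pos: [0.5057, 0.219, 0.1282]
ee_rot: [-3.141, -0.0, 1.619]
wrist_force: [0.6, -0.1, -1.6]
width: 0.028
finger_force: 30.0
```

Emit:
drive_tool([
  [0, 0, 0.04, 0, 0, 0],
  [0, 0, 0.03, 0, 0, 0],
  [0, 0, 0, 0, 0, 0],
])

```text
time: 18.48
tool_pos: [0.5057, 0.2189, 0.1253]
ee_rot: [-3.141, 0.0, 1.619]
wrist_force: [1.0, -1.0, -1.3]
width: 0.0277
finger_force: 30.0
```

Emit:
drive_tool([
  [0, 0, 0.02, 0, 0, 0],
  [0, 0, 0, 0, 0, 0],
  [0, 0, 0, 0, 0, 0],
])

```text
time: 18.85
tool_pos: [0.5058, 0.219, 0.1251]
ee_rot: [3.141, -0.0, 1.619]
wrist_force: [-1.0, -0.6, 1.2]
width: 0.0276
finger_force: 30.0
```

Emit:
drive_tool([
  [0, 0, 0, 0, 0, 0],
  [0, 0, 0, 0, 0, 0],
  [0, 0, 0, 0, 0, 0],
  [0, 0, 0, 0, 0, 0],
  [0, 0, 0, 0, 0, 0],
  [0, 0, 0, 0, 0, 0],
  [0, 0, 0, 0, 0, 0],
  [0, 0, 0, 0, 0, 0],
  [0, 0, 0, 0, 0, 0],
  [0, 0, 0, 0, 0, 0],
], gripper=0)

```text
time: 20.1
tool_pos: [0.5058, 0.219, 0.1247]
ee_rot: [3.142, -0.0, 1.619]
wrist_force: [-0.6, 0.1, 0.5]
width: 0.0938
finger_force: 0.0
```

Emit:
drive_tool([
  [0, 0, -0.4, 0, 0, 0],
  [0, 0, -0.8, 0, 0, 0],
  [0, 0, -0.8, 0, 0, 0],
  [0, 0, -0.8, 0, 0, 0],
  [0, 0, -0.8, 0, 0, 0],
  [-0.8, 0, -0.4, 0, 0, 0],
  [-0.8, 0, 0, 0, 0, 0],
  [-0.8, 0, 0, 0, 0, 0],
  [-0.8, 0, 0, 0, 0, 0],
  [0, 0, 0, 0, 0, 0],
  [0, 0, 0, 0, 0, 0],
  [0, 0, 0, 0, 0, 0],
])

```text
time: 21.6
tool_pos: [0.5119, 0.0921, 0.285]
ee_rot: [3.141, -0.0, 1.62]
wrist_force: [-0.0, 0.5, 0.6]
width: 0.0938
finger_force: 0.0
```

```bash
python3 - <<'E'
from h import *
s=snap('scene','s9')
cv2.imwrite('pics/s9c.png',cv2.resize(s['image'][100:260,100:450],(788,360),interpolation=2))
s=snap('top','t9');P=pcl(s)
for n,(x,y) in dict(o=(.506,.219),b=(.4843,.3467)).items():
    m=(np.hypot(P[...,0]-x,P[...,1]-y)<.04)&(abs(P[...,2]-.158)<.006); q=P[m]
    if len(q): print(n,len(q),np.median(q[:,2]),cv2.minAreaRect((q[:,:2]*1000).astype(np.float32)))
print(get_obs())
E
```

```text
o 221 0.15824655764148285 ((505.1988220214844, 222.06381225585938), (27.65595054626465, 18.928367614746094), 6.052889823913574)
b 357 0.15799768808614284 ((484.4610595703125, 346.9150085449219), (28.403705596923828, 28.28004264831543), 1.1490150690078735)
{'time': 21.7, 'joint_positions': array([6.86725914e-02, 1.82971340e-02, 1.28720009e+00, 2.80605058e-04,
       1.83602867e+00, 1.92807968e-02]), 'qvel': array([ 2.71660646e-04,  6.24932950e-04,  3.06542370e-03,  3.81802172e-04,
       -1.83638151e-03,  3.06609500e-05]), 'joint_torque': array([-8.32191878e-02, -3.11831474e+01, -3.03691971e+01,  6.91968296e-02,
        1.65054796e-02,  1.73248143e-03]), 'tool_pos': array([0.51184693, 0.09203411, 0.28475945]), 'ee_rot': array([ 3.14153112e+00, -2.72024809e-04,  1.62026169e+00]), 'wrist_force': array([ 0.20372604, -0.76601997,  0.4810484 ]), 'wrist_torque': array([-0.04743019,  0.08771348, -0.02225023]), 'finger_force': 0.0, 'width': 0.09366251014249602}
```

View pics/s9c.png

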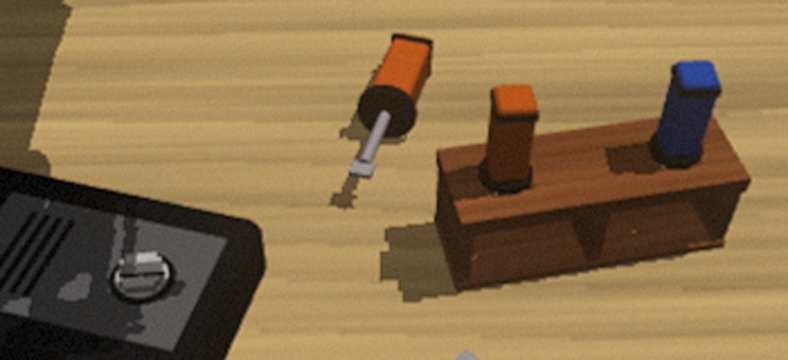

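The orange driver is seated upright in its hole, handle top at 0.158 m at (0.505, 0.22). The blue one has moved less than 0.5 mm, and the screw's slot is turned. A loose large driver is lying over at crop (395,100), clear of everything, and the arm touches nothing. Handing in.

```bash
python3 -c "
from bench import close_job
print(close_job())"
```

```text
the job is handed in; nothing more can be done
None
```

I handed the job in: the white screw is turned about 1.16 rad clockwise to its stop, the orange screwdriver is back upright in its hole and released, and the blue one has not moved; one of the two larger loose orange drivers is lying on the table (cause not checked), and no verdict came back.

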